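Check and shut the gate latches

ROBOT

A 6-joint arm with a two-finger parallel gripper is mounted at the origin on a cart in front of the work surface, level with it; the furniture and walls round the work are solid. World frame = base frame: x ahead of the robot, y to its left, z up, the work surface at z = 0. Lengths are in m, angles in rad, forces in N, time in s.
With the tool pointing down it reaches from about 0.3 to 1 m from the base axis. Payload 5.1 kg.
Tool frame: the origin (TCP) lies midway between the tips of the shut fingers; the grasp point (between the pads) lies 19 mm behind it; z points along the fingers, y is the direction in which the jaws open and shut (so a half turn about z gives the same grasp; the last joint's range is limited). The gripper opens to 95 mm and grips with 3 to 60 N. Pads are 20 mm wide; open, the fingers measure 119 mm over their backs; the gripper's body (75 mm by 180 mm) begins 59 mm behind the grasp point.
Start: joints at [-1.21, 0.124, 1.65, -0, 1.367, -0.083], TCP at [0.279, -0.587, 0.215] pointing down, gripper open.
Joint ranges: [-2.61, 2.61], [-1.02, 2.33], [0.03, 2.71], [-1.35, 4.49], [0.32, 2.68], [-2.91, 2.91]. Speed limits (rad/s): [2.57, 2.57, 3.14, 3.14, 3.14, 3.14].

INTERFACE

Orientations are given as a 3x3 rotation matrix whose columns are the frame's x, y, z axes.
In Python, from workcell import env, eyes gives the robot as it stands.
- The arm moves only by the shell command python3 -m pendant 'ROWS' [FORCE]. ROWS is text: rows parted by semicolons, each of 5 numbers parted by spaces: the finger opening in mm, from 0 to 95.1, then the shift along the tool's x, y, z normalised to -1 to 1, where 1 is 1 m, then the turn about the tool's z normalised to -1 to 1, where 1 is 360 degrees. In form: fingers tx ty tz twist; .... A call has exactly 5 rows; each row is the pose to reach, as a shift and turn from the pose measured when the call began, along the tool's axes at that moment, turning the shorter way round; what a row does not reach only later rows make up. A row lasts 1/8 s, in which the tool goes at most 62.5 mm and 10.7 degrees, less where a joint would pass 70% of its speed; a pose out of reach is approached as far as the arm can. A call with a number of a shift or a turn outside -1 to 1 is refused whole. A call with a gripper value outside its range is refused whole. The fingers move at their own pace and stop on an object; FORCE is the grip in N (left out, the last holds). Time passes only in rows, so rows that repeat a pose let the fingers close, or fill a call up. It gives the time, the measured TCP pose, the force and the opening at its end, in the units of the state.
- env.sense(): the state, without advancing time (a new reading comes with each control period).
- eyes.read_camera(name): name is "scene" or "top"; returns the picture (400x640x3 uint8, red, green, blue); there is no depth.
- eyes.camera_info(name): a dict with "vertical_fov" (degrees; the focal length in pixels is half the picture's height over the tangent of half this angle, whatever the lens; pixels are square), "cx", "cy" (the principal point, pixels), "dist" ([k1, k2, p1, p2, k3] as OpenCV has them; the pictures are not rectified), "world_from_camera" (4x4, takes a point from camera to world coordinates). Camera axes: x right, y down, z forward; pixel columns grow to the right and rows downward; lengths in m; the calibration is good to about 2 mm. A picture is of the moment at which its call begins. camera_info takes no time and is no camera call.
- env.close_job(): hands the job in, once; it reports no verdict.
The state is a dict: "t": time; "joint_positions": joint angles; "qd": joint speeds; "joint_torque": joint torques, N m; "ee_pos": TCP position; "eef_rot": TCP orientation; "force": force on the tool from outside, world axes, zero at the start; "moment": the same for the moment, N m; "grip_width": opening from 0.0 (shut) to 1.0 (fully open).
Only numpy, scipy, OpenCV 4.12 (cv2) and the standard library are available. Lean on these libraries where they do the work, as an engineer would, in place of code of your own. Each camera call takes 0.05 s, during which the arm holds its last target. There are 200 camera calls.

TASK

Three new gate latches are bolted to the bench for inspection, their straps standing open. Try them by pressing each strap slowly down from above on its round button, never with much over 10 N while it stands open: a latch within limits clicks shut at about 5 N and is to be left shut; the one that has not given way at 10 N has too strong a spring, so let it come up again and leave it open.

Things in the scene. Friction and masses are not known exactly. Their poses are not given: they have to be found in the camera images.
- strap_a: Steel strap of one latch, 26 mm wide, 6 mm thick. Origin on its hinge pin, 26 mm above the bench; x runs along the strap with the free end at -x; z is square to it, upward. At x -130 mm it bears a dark domed press button, dome radius 13 mm about the strap's mid-plane. Open: sloped 0.36 rad, dome top 85 mm above the bench. Shut: level, dome top 39 mm, on a rigid stop, 8 mm farther from the pin.
- strap_b: Same part of another latch, alike in look, size and motion. Foot plates 190 x 110 x 6 mm, fixed; straps point roughly to the robot. A sprung roller in a housing (top 54 mm up) stands at the strap's +y side, from 36 mm off its centre line, 30 to 75 mm from the button toward the pin. The push peaks 8 to 15 mm down; 28 mm down the strap snaps shut and stays; let go before that, it springs open.
- strap_c: Same part of another latch, alike in look, size and motion. Peak push at the button: about 5 N (with rubbing up to 7) on the two latches within limits, about 20 N or more on the one whose spring is too strong, where 10 N is reached in the first 6 mm. Its place changes with the start; only the push tells.

How it is judged:
By the outcome, as a careful person would: the job done as asked, in the order asked, and still so for the second after the job is handed in, with the robot touching nothing.
It also fails if it takes over 45 s, if anything falls off the work surface, if the arm or the gripper's body presses on something with over 40 N, if the wrist force passes 120 N, or if a joint passes its speed limit or range.

## Working session

There is one attempt and no reset: what is moved stays moved. The work goes in short steps, Python scripts to look and compute and a shell command to move; the robot and the scene stay as the last step left them, time stands still between calls to the robot, and variables do not carry over. Pictures are saved under pics/ and viewed, about 8 in all and at most 12, crops included, and the job is handed in when it is done.

```bash
mkdir -p pics; cat > h.py <<'E'
import numpy as np, cv2
from workcell import env, eyes
def K(n):
    i=eyes.camera_info(n); f=200/np.tan(np.radians(i["vertical_fov"])/2)
    return np.array([[f,0,i["cx"]],[0,f,i["cy"]],[0,0,1]]),np.array(i["dist"],float),np.array(i["world_from_camera"])
def px2w(n,uv,z):
    k,d,T=K(n); p=cv2.undistortPoints(np.array(uv,float).reshape(-1,1,2),k,d).reshape(-1,2)
    r=np.c_[p,np.ones(len(p))]@T[:3,:3].T; o=T[:3,3]
    return o+r*((z-o[2])/r[:,2])[:,None]
def w2px(n,P):
    k,d,T=K(n); R=T[:3,:3].T
    return cv2.projectPoints(np.array(P,float).reshape(-1,1,3),cv2.Rodrigues(R)[0],-R@T[:3,3],k,d)[0].reshape(-1,2)
E
python3 - <<'E'
from h import *
for n in("top","scene"):
    cv2.imwrite(f"pics/{n}0.png",eyes.read_camera(n)[:,:,::-1]); print(n,K(n)[2].round(3).tolist())
s=env.sense();print(s["t"],s["ee_pos"],s["eef_rot"],s["force"])
E
```

```text
top [[-0.024, -0.989, 0.143, 0.508], [-1.0, 0.024, -0.005, -0.22], [0.002, -0.143, -0.99, 0.926], [0.0, 0.0, 0.0, 1.0]]
scene [[-0.865, -0.21, 0.455, 0.194], [-0.5, 0.403, -0.766, 0.48], [-0.023, -0.891, -0.454, 0.467], [0.0, 0.0, 0.0, 1.0]]
0.1 [ 0.27886572 -0.58650482  0.21352476] [[ 9.03115039e-01  4.29398122e-01 -6.92753267e-04]
 [ 4.29398665e-01 -9.03113397e-01  1.72562205e-03]
 [ 1.15344108e-04 -1.85590255e-03 -9.99998271e-01]] [-0.31881887  0.15524838 -0.4062573 ]
```

View pics/top0.png

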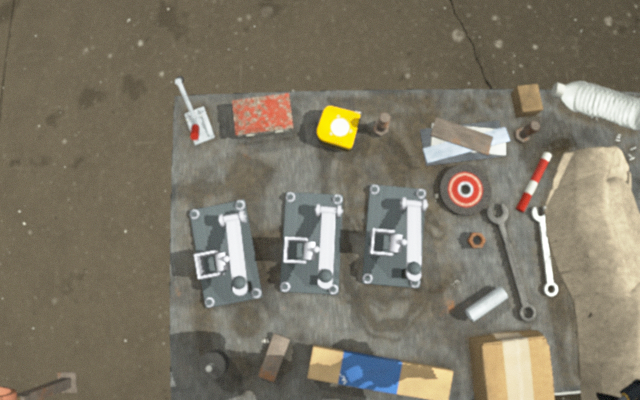

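View pics/scene0.png

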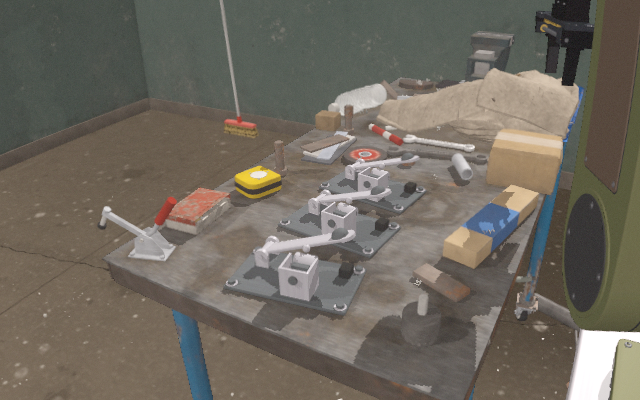

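The top view shows three latches, with the strap ends at about (240,283), (326,278) and (414,270). In the scene view, dark blocks sit under the strap ends. I'll enlarge both views to locate the buttons.

```bash
python3 - <<'E'
import cv2,numpy as np
a=cv2.imread("pics/top0.png")[180:310,180:440]; a=cv2.resize(a,None,fx=3,fy=3,interpolation=cv2.INTER_CUBIC)
cv2.imwrite("pics/c1.png",a)
a=cv2.imread("pics/scene0.png")[140:310,220:440]; cv2.imwrite("pics/c2.png",cv2.resize(a,None,fx=3.5,fy=3.5,interpolation=cv2.INTER_CUBIC))
E
```

```text
(no output)
```

View pics/c1.png

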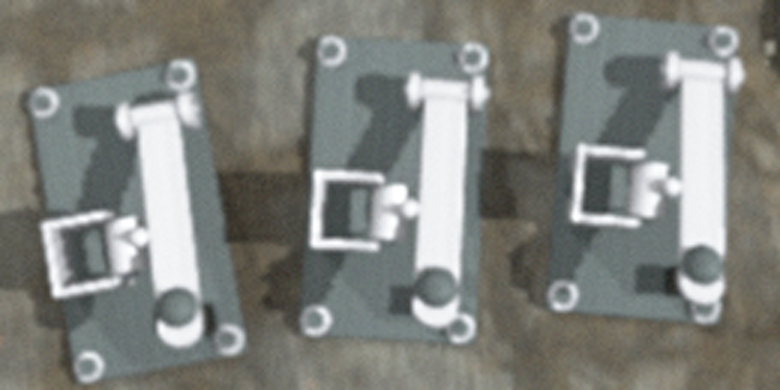

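View pics/c2.png

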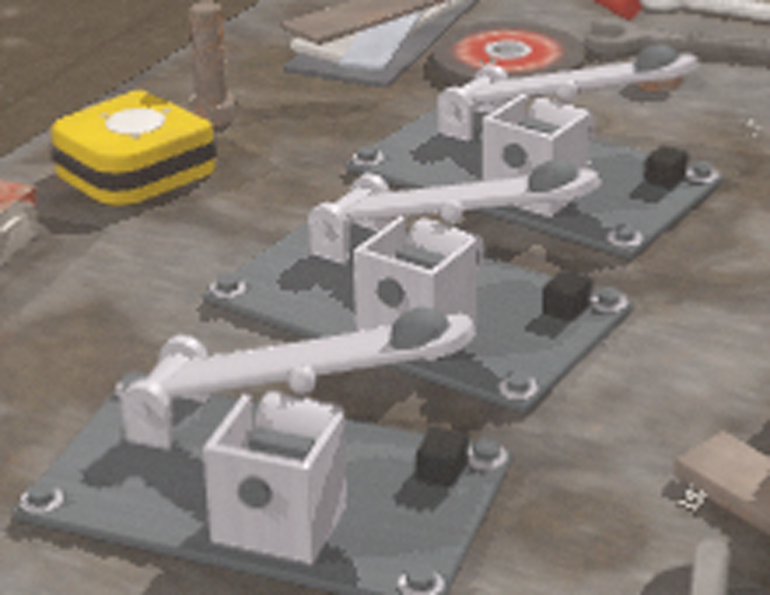

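The crops give the dome centres in the full picture at about (240,282.7), (325.7,275.7) and (414,268.3). The pins are at about (233,217.7), (328,210) and (414,203). In every latch the housing is on the strap's left.

```bash
cat > t.py <<'E'
from h import *
D=px2w("top",[[240,282.7],[325.7,275.7],[414,268.3]],.076)
P=px2w("top",[[233.3,217.7],[328.3,210],[414,203.3]],.030)
U=(D-P)*[1,1,0]; L=np.linalg.norm(U,axis=1); U/=L[:,None]
s=env.sense(); R=s["eef_rot"]; p=s["ee_pos"]
np.set_printoptions(suppress=True,precision=4)
print("t",s["t"],"p",p,"F",s["force"],"g",s["grip_width"])
for d,l,u in zip(D,L,U):
    T=d+u*.003; T[2]=.1
    print(d,"L",l,"tool shift to z=.1:",R.T@(T-p),"outward in tool",R.T@u)
E
python3 - <<'E'
import t
from h import *
print(w2px("scene",np.r_[t.D,t.P]))
E
```

```text
t 0.1 p [ 0.2789 -0.5865  0.2135] F [-0.3188  0.1552 -0.4063] g 0.9977585021833248
[ 0.4962 -0.0705  0.076 ] L 0.12116830809185215 tool shift to z=.1: [ 0.4149 -0.3733  0.1143] outward in tool [-0.9621 -0.2728  0.0004]
[ 0.5053 -0.2196  0.076 ] L 0.1208714068513582 tool shift to z=.1: [ 0.3594 -0.2354  0.114 ] outward in tool [-0.874  -0.486   0.0008]
[ 0.5138 -0.3737  0.076 ] L 0.12166152574688743 tool shift to z=.1: [ 0.301  -0.0927  0.1137] outward in tool [-0.8481 -0.5298  0.0009]
[[340.4063 233.5346]
 [377.7803 190.7274]
 [407.1179 157.5744]
 [267.6375 245.5356]
 [319.1983 197.549 ]
 [354.5346 164.9377]]
```

```bash
python3 -m pendant '0 0.06 -0.019 0 0; 0 0.12 -0.038 0 0; 0 0.18 -0.056 0.02 0; 0 0.24 -0.074 0.04 0; 0 0.301 -0.0927 0.06 0' 20; python3 t.py
```

```text
t: 0.72
ee_pos: [0.5035, -0.3795, 0.1563]
eef_rot: [[0.903, 0.429, -0.001], [0.429, -0.903, 0.002], [-0.0, -0.002, -1.0]]
force: [0.6, -0.5, 0.2]
grip_width: 0.529
t 0.725 p [ 0.5035 -0.3795  0.1563] F [ 0.6323 -0.4847  0.1502] g 0.5289855561871151
[ 0.4962 -0.0705  0.076 ] L 0.12116830809185215 tool shift to z=.1: [ 0.1232 -0.2828  0.0569] outward in tool [-0.9621 -0.2726  0.0006]
[ 0.5053 -0.2196  0.076 ] L 0.1208714068513582 tool shift to z=.1: [ 0.0677 -0.1449  0.0566] outward in tool [-0.8741 -0.4858  0.0011]
[ 0.5138 -0.3737  0.076 ] L 0.12166152574688743 tool shift to z=.1: [ 0.0093 -0.0023  0.0563] outward in tool [-0.8482 -0.5297  0.0012]
```

```bash
python3 -m pendant '0 0.009 -0.002 0 0; 0 0.009 -0.002 0.02 0; 0 0.009 -0.002 0.04 0; 0 0.009 -0.002 0.06 0; 0 0.009 -0.002 0.062 0'; python3 t.py
```

```text
t: 1.35
ee_pos: [0.5085, -0.3733, 0.0912]
eef_rot: [[0.904, 0.428, -0.005], [0.428, -0.904, 0.005], [-0.002, -0.007, -1.0]]
force: [-0.6, 1.4, 0.3]
grip_width: 0.024
t 1.35 p [ 0.5085 -0.3733  0.0912] F [-0.6271  1.4302  0.3177] g 0.02420340540919549
[ 0.4962 -0.0705  0.076 ] L 0.12116830809185215 tool shift to z=.1: [ 0.1155 -0.2798 -0.0072] outward in tool [-0.9625 -0.2711  0.0039]
[ 0.5053 -0.2196  0.076 ] L 0.1208714068513582 tool shift to z=.1: [ 0.0602 -0.1418 -0.008 ] outward in tool [-0.8748 -0.4845  0.0051]
[ 0.5138 -0.3737  0.076 ] L 0.12166152574688743 tool shift to z=.1: [ 0.0021  0.0009 -0.0088] outward in tool [-0.849  -0.5283  0.0054]
```

```bash
python3 -m pendant '0 0.002 0.001 0.002 0; 0 0.002 0.001 0.004 0; 0 0.002 0.001 0.006 0; 0 0.002 0.001 0.007 0; 0 0.002 0.001 0.007 0'
```

```text
t: 1.98
ee_pos: [0.5109, -0.3735, 0.0845]
eef_rot: [[0.904, 0.428, -0.005], [0.428, -0.904, 0.005], [-0.002, -0.006, -1.0]]
force: [-0.6, -0.8, 0.5]
grip_width: 0.003
```

```bash
python3 -m pendant '0 0 0 0.0005 0; 0 0 0 0.001 0; 0 0 0 0.0015 0; 0 0 0 0.0015 0; 0 0 0 0.0015 0'
```

```text
t: 2.6
ee_pos: [0.5108, -0.3734, 0.0829]
eef_rot: [[0.904, 0.428, -0.005], [0.428, -0.904, 0.005], [-0.002, -0.006, -1.0]]
force: [-0.2, -0.6, 0.7]
grip_width: 0.003
```

```bash
python3 -m pendant '0 0 0 0.0005 0; 0 0 0 0.001 0; 0 0 0 0.0015 0; 0 0 0 0.0015 0; 0 0 0 0.0015 0'
```

```text
t: 3.22
ee_pos: [0.5108, -0.3735, 0.0815]
eef_rot: [[0.904, 0.428, -0.005], [0.428, -0.904, 0.005], [-0.002, -0.006, -1.0]]
force: [-0.7, 0.1, 1.7]
grip_width: 0.003
```

```bash
python3 -m pendant '0 0 0 0.0005 0; 0 0 0 0.001 0; 0 0 0 0.0015 0; 0 0 0 0.0015 0; 0 0 0 0.0015 0'
```

```text
t: 3.85
ee_pos: [0.5108, -0.3735, 0.08]
eef_rot: [[0.904, 0.428, -0.005], [0.428, -0.904, 0.005], [-0.002, -0.006, -1.0]]
force: [-3.7, 0.5, 2.9]
grip_width: 0.006
```

```bash
python3 - <<'E'
from h import *
s=env.sense();print(s["force"],s["moment"])
a=eyes.read_camera("scene")[:,:,::-1]; b=eyes.read_camera("top")[:,:,::-1]
p=s["ee_pos"]; print(w2px("scene",[p]),w2px("top",[p]))
f=lambda i,y,x:cv2.resize(i[y:y+80,x:x+100],None,fx=4,fy=4,interpolation=cv2.INTER_CUBIC)
cv2.imwrite("pics/d1.png",np.hstack([f(a,110,360),f(b,200,360)]))
E
```

```text
[-3.6697324   0.50465227  2.88315435] [0.06893917 0.45255328 0.03170221]
[[408.6580406  155.95955572]] [[414.39808924 270.02827415]]
```

View pics/d1.png

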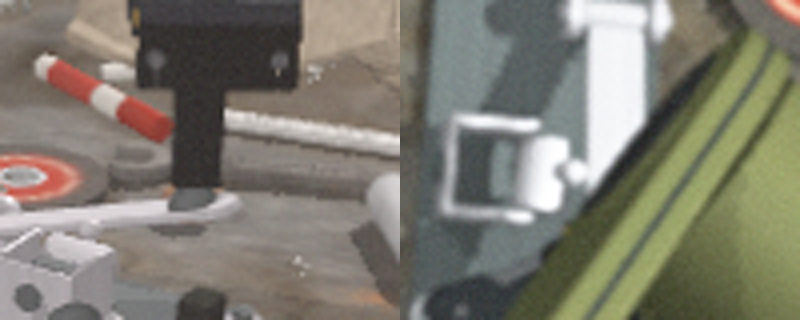

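The picture shows the fingertips on the dome, at about (190,195) in the left half, roughly 3 mm outward as planned. The sideways force is rubbing, so I'll follow the arc outward.

```bash
python3 -m pendant '0 -0.0006 -0.0004 0.0005 0; 0 -0.001 -0.0007 0.001 0; 0 -0.0013 -0.0008 0.0015 0; 0 -0.0013 -0.0008 0.0015 0; 0 -0.0013 -0.0008 0.0015 0'
```

```text
t: 4.58
ee_pos: [0.5096, -0.3734, 0.0787]
eef_rot: [[0.904, 0.428, -0.004], [0.428, -0.904, 0.004], [-0.002, -0.006, -1.0]]
force: [2.0, -0.1, 1.5]
grip_width: 0.006
```

```bash
python3 -m pendant '0 -0.0002 -0.0001 0.0005 0; 0 -0.0004 -0.0003 0.001 0; 0 -0.0005 -0.0003 0.0015 0; 0 -0.0005 -0.0003 0.0015 0; 0 -0.0005 -0.0003 0.0015 0'
```

```text
t: 5.2
ee_pos: [0.509, -0.3734, 0.0772]
eef_rot: [[0.904, 0.428, -0.004], [0.428, -0.904, 0.004], [-0.002, -0.005, -1.0]]
force: [0.9, 0.2, 1.8]
grip_width: 0.008
```

```bash
python3 -m pendant '0 -0.0003 -0.0002 0.0008 0; 0 -0.0006 -0.0003 0.0016 0; 0 -0.0008 -0.0005 0.0024 0; 0 -0.001 -0.0006 0.003 0; 0 -0.001 -0.0006 0.003 0'
```

```text
t: 5.82
ee_pos: [0.5079, -0.3732, 0.0742]
eef_rot: [[0.904, 0.428, -0.004], [0.428, -0.904, 0.004], [-0.002, -0.005, -1.0]]
force: [1.5, 0.3, 3.5]
grip_width: 0.001
```

```bash
python3 -m pendant '0 -0.0003 -0.0002 0.0008 0; 0 -0.0006 -0.0003 0.0016 0; 0 -0.0008 -0.0005 0.0024 0; 0 -0.001 -0.0006 0.003 0; 0 -0.001 -0.0006 0.003 0'
```

```text
t: 6.45
ee_pos: [0.5066, -0.3731, 0.0711]
eef_rot: [[0.904, 0.428, -0.004], [0.428, -0.904, 0.004], [-0.002, -0.006, -1.0]]
force: [1.4, -0.7, 2.0]
grip_width: 0.002
```

Depth is now about 14 mm at low force, so this latch is within limits. Pressing on; lateral travel per mm shrinks a little.

```bash
python3 -m pendant '0 -0.0002 -0.0001 0.001 0; 0 -0.0004 -0.0002 0.002 0; 0 -0.0006 -0.0003 0.003 0; 0 -0.0008 -0.0005 0.004 0; 0 -0.0008 -0.0005 0.004 0'
```

```text
t: 7.08
ee_pos: [0.5053, -0.3729, 0.0667]
eef_rot: [[0.904, 0.428, -0.005], [0.428, -0.904, 0.005], [-0.002, -0.006, -1.0]]
force: [-0.1, -0.9, 2.8]
grip_width: 0.007
```

```bash
python3 -m pendant '0 -0.0002 -0.0001 0.001 0; 0 -0.0004 -0.0002 0.002 0; 0 -0.0006 -0.0003 0.003 0; 0 -0.0008 -0.0005 0.004 0; 0 -0.0008 -0.0005 0.005 0'
```

```text
t: 7.7
ee_pos: [0.5039, -0.3728, 0.0614]
eef_rot: [[0.904, 0.428, -0.006], [0.428, -0.904, 0.005], [-0.003, -0.007, -1.0]]
force: [-2.2, 0.8, 1.8]
grip_width: 0.005
```

```bash
python3 -m pendant '0 -0.0002 -0.0001 0.001 0; 0 -0.0004 -0.0002 0.002 0; 0 -0.0006 -0.0003 0.003 0; 0 -0.0008 -0.0005 0.004 0; 0 -0.0008 -0.0005 0.005 0'
```

```text
t: 8.32
ee_pos: [0.5029, -0.3724, 0.0562]
eef_rot: [[0.904, 0.428, -0.006], [0.428, -0.904, 0.005], [-0.003, -0.007, -1.0]]
force: [0.0, -0.2, 0.1]
grip_width: 0.004
```

```bash
python3 -m pendant '0 0 0 0.002 0; 0 0 0 0.004 0; 0 0 0 -0.01 0; 0 0 0 -0.03 0; 0 0 0 -0.05 0'; python3 t.py; python3 - <<'E'
from h import *
a=eyes.read_camera("scene")[:,:,::-1]
cv2.imwrite("pics/e1.png",cv2.resize(a[110:300,220:460],None,fx=3,fy=3,interpolation=cv2.INTER_CUBIC))
E
```

```text
t: 8.95
ee_pos: [0.5037, -0.3731, 0.1087]
eef_rot: [[0.904, 0.428, -0.004], [0.428, -0.904, 0.004], [-0.002, -0.005, -1.0]]
force: [-0.2, -1.0, 0.7]
grip_width: 0.004
t 8.95 p [ 0.5037 -0.3731  0.1087] F [-0.2187 -0.9912  0.7434] g 0.004199497266681133
[ 0.4962 -0.0705  0.076 ] L 0.12116830809185215 tool shift to z=.1: [ 0.1198 -0.2775  0.0099] outward in tool [-0.9625 -0.2713  0.0035]
[ 0.5053 -0.2196  0.076 ] L 0.1208714068513582 tool shift to z=.1: [ 0.0645 -0.1395  0.0093] outward in tool [-0.8747 -0.4846  0.0045]
[ 0.5138 -0.3737  0.076 ] L 0.12166152574688743 tool shift to z=.1: [0.0064 0.0033 0.0087] outward in tool [-0.8489 -0.5285  0.0047]
```

View pics/e1.png

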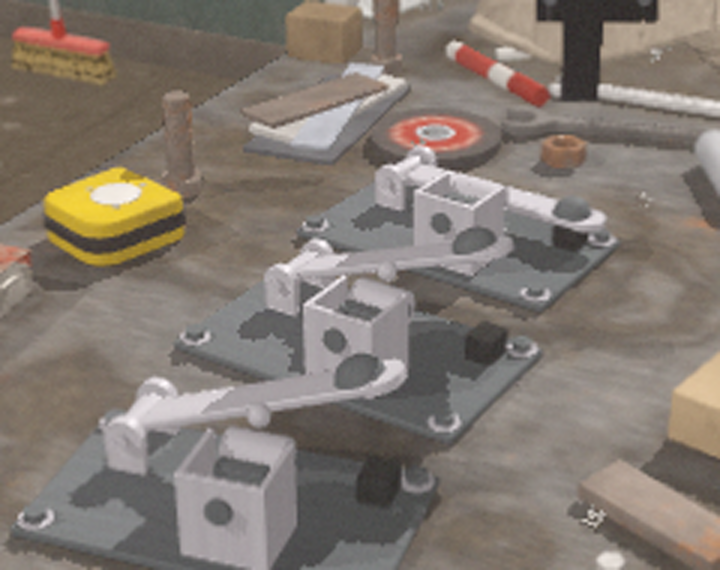

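The far latch is shut: its dome, at about (573,210) in the crop, sits on the stop. The other two are still open. I'll move to the middle one.

```bash
python3 -m pendant '0 0.02 -0.045 -0.005 0; 0 0.042 -0.09 0 0; 0 0.0645 -0.1395 0.002 0; 0 0.0645 -0.1395 0.009 0; 0 0.0645 -0.1395 0.013 0'; python3 t.py
```

```text
t: 9.62
ee_pos: [0.5042, -0.221, 0.0998]
eef_rot: [[0.904, 0.429, 0.001], [0.429, -0.904, -0.001], [0.0, 0.001, -1.0]]
force: [0.2, -1.1, -0.8]
grip_width: 0.004
t 9.625 p [ 0.5042 -0.221   0.0998] F [ 0.1949 -1.0589 -0.799 ] g 0.004327133046746689
[ 0.4962 -0.0705  0.076 ] L 0.12116830809185215 tool shift to z=.1: [ 0.0544 -0.1402 -0.0003] outward in tool [-0.9623 -0.2718 -0.0007]
[ 0.5053 -0.2196  0.076 ] L 0.1208714068513582 tool shift to z=.1: [-0.001  -0.0023 -0.0002] outward in tool [-0.8745 -0.4851 -0.0008]
[ 0.5138 -0.3737  0.076 ] L 0.12166152574688743 tool shift to z=.1: [-0.0592  0.1404 -0.0001] outward in tool [-0.8486 -0.529  -0.0008]
```

```bash
python3 -m pendant '0 -0.001 -0.002 0.004 0; 0 -0.001 -0.002 0.008 0; 0 -0.001 -0.002 0.012 0; 0 -0.001 -0.002 0.015 0; 0 -0.001 -0.002 0.015 0'
```

```text
t: 10.25
ee_pos: [0.5023, -0.2198, 0.0845]
eef_rot: [[0.904, 0.428, 0.0], [0.428, -0.904, -0.001], [0.0, 0.001, -1.0]]
force: [-0.8, -1.0, 0.9]
grip_width: 0.004
```

```bash
python3 -m pendant '0 0 0 0.0005 0; 0 -0.0001 -0.0001 0.001 0; 0 -0.0003 -0.0001 0.0015 0; 0 -0.0004 -0.0002 0.002 0; 0 -0.0004 -0.0002 0.002 0'
```

```text
t: 10.88
ee_pos: [0.5019, -0.2198, 0.0825]
eef_rot: [[0.904, 0.428, 0.0], [0.428, -0.904, -0.001], [0.0, 0.001, -1.0]]
force: [-0.3, -0.4, 0.8]
grip_width: 0.004
```

```bash
python3 -m pendant '0 -0.0002 -0.0001 0.0005 0; 0 -0.0003 -0.0002 0.001 0; 0 -0.0005 -0.0003 0.0015 0; 0 -0.0005 -0.0003 0.0015 0; 0 -0.0005 -0.0003 0.0015 0'
```

```text
t: 11.5
ee_pos: [0.5014, -0.2198, 0.0813]
eef_rot: [[0.904, 0.428, 0.001], [0.428, -0.904, -0.001], [0.0, 0.001, -1.0]]
force: [-1.3, 0.4, 4.5]
grip_width: 0.005
```

Already 4.5 N at this depth, so this may be the stiff one. Continuing in smaller steps.

```bash
python3 -m pendant '0 -0.0001 -0.0001 0.0003 0; 0 -0.0002 -0.0001 0.0006 0; 0 -0.0003 -0.0002 0.0009 0; 0 -0.0003 -0.0002 0.001 0; 0 -0.0003 -0.0002 0.001 0'
```

```text
t: 12.12
ee_pos: [0.5012, -0.2199, 0.0807]
eef_rot: [[0.904, 0.428, 0.001], [0.428, -0.904, -0.001], [0.0, 0.001, -1.0]]
force: [-1.5, 1.2, 5.9]
grip_width: 0.001
```

```bash
python3 -m pendant '0 -0.0001 -0.0001 0.0003 0; 0 -0.0003 -0.0002 0.0006 0; 0 -0.0004 -0.0003 0.0009 0; 0 -0.0005 -0.0003 0.001 0; 0 -0.0005 -0.0003 0.001 0'
```

```text
t: 12.75
ee_pos: [0.5011, -0.2199, 0.0804]
eef_rot: [[0.904, 0.428, 0.002], [0.428, -0.904, -0.001], [0.001, 0.002, -1.0]]
force: [-2.1, 1.4, 7.1]
grip_width: 0.006
```

```bash
python3 -m pendant '0 -0.0003 -0.0002 0.0003 0; 0 -0.0005 -0.0003 0.0006 0; 0 -0.0006 -0.0004 0.0009 0; 0 -0.0007 -0.0004 0.0012 0; 0 -0.0007 -0.0004 0.0012 0'
```

```text
t: 13.38
ee_pos: [0.501, -0.2199, 0.0801]
eef_rot: [[0.904, 0.428, 0.003], [0.428, -0.904, -0.001], [0.002, 0.003, -1.0]]
force: [-2.2, 1.9, 6.8]
grip_width: 0.006
```

```bash
python3 -m pendant '0 -0.0006 -0.0003 0.0012 0; 0 -0.0006 -0.0003 0.0014 0; 0 -0.0006 -0.0004 0.0016 0; 0 -0.0007 -0.0004 0.0018 0; 0 -0.0007 -0.0004 0.0018 0'
```

```text
t: 14.0
ee_pos: [0.5008, -0.2199, 0.0797]
eef_rot: [[0.904, 0.428, 0.005], [0.428, -0.904, -0.002], [0.004, 0.003, -1.0]]
force: [-2.2, 1.3, 9.6]
grip_width: 0.01
```

```bash
python3 -m pendant '0 -0.0006 -0.0003 0.0015 0; 0 -0.0006 -0.0003 0.0016 0; 0 -0.0006 -0.0004 0.0017 0; 0 -0.0007 -0.0004 0.0018 0; 0 -0.0007 -0.0004 0.0018 0'
```

```text
t: 14.62
ee_pos: [0.5008, -0.22, 0.0794]
eef_rot: [[0.904, 0.428, 0.006], [0.428, -0.904, -0.002], [0.005, 0.004, -1.0]]
force: [-3.0, 2.1, 10.8]
grip_width: 0.002
```

10.8 N and it has not given way, so this is the strong spring. Letting it come up.

```bash
python3 -m pendant '0 0 0 -0.002 0; 0 0 0 -0.005 0; 0 0 0 -0.01 0; 0 0 0 -0.02 0; 0 0 0 -0.027 0'; python3 t.py
```

```text
t: 15.25
ee_pos: [0.5007, -0.22, 0.1071]
eef_rot: [[0.904, 0.428, 0.006], [0.428, -0.904, -0.002], [0.005, 0.004, -1.0]]
force: [0.1, 0.3, -0.3]
grip_width: 0.005
t 15.25 p [ 0.5007 -0.22    0.1071] F [ 0.0533  0.2562 -0.2626] g 0.004629237258730437
[ 0.4962 -0.0705  0.076 ] L 0.12116830809185215 tool shift to z=.1: [ 0.057  -0.1379  0.0068] outward in tool [-0.9624 -0.2714 -0.006 ]
[ 0.5053 -0.2196  0.076 ] L 0.1208714068513582 tool shift to z=.1: [0.0017 0.0001 0.0071] outward in tool [-0.8746 -0.4847 -0.0065]
[ 0.5138 -0.3737  0.076 ] L 0.12166152574688743 tool shift to z=.1: [-0.0565  0.1428  0.0075] outward in tool [-0.8488 -0.5286 -0.0065]
```

```bash
python3 -m pendant '0 0.019 -0.046 -0.004 0; 0 0.038 -0.092 -0.001 0; 0 0.057 -0.138 0.002 0; 0 0.057 -0.138 0.008 0; 0 0.057 -0.138 0.012 0'; python3 t.py
```

```text
t: 15.88
ee_pos: [0.4934, -0.0712, 0.0949]
eef_rot: [[0.903, 0.429, 0.007], [0.429, -0.903, -0.002], [0.005, 0.005, -1.0]]
force: [0.3, -0.3, 0.1]
grip_width: 0.003
t 15.875 p [ 0.4934 -0.0712  0.0949] F [ 0.2936 -0.3226  0.0939] g 0.0027788385012144806
[ 0.4962 -0.0705  0.076 ] L 0.12116830809185215 tool shift to z=.1: [-0.0001 -0.0002 -0.0051] outward in tool [-0.9623 -0.272  -0.0063]
[ 0.5053 -0.2196  0.076 ] L 0.1208714068513582 tool shift to z=.1: [-0.0555  0.1378 -0.0047] outward in tool [-0.8743 -0.4853 -0.0069]
[ 0.5138 -0.3737  0.076 ] L 0.12166152574688743 tool shift to z=.1: [-0.1137  0.2805 -0.0043] outward in tool [-0.8485 -0.5291 -0.007 ]
```

```bash
python3 -m pendant '0 0 0 0.003 0; 0 0 0 0.006 0; 0 0 0 0.009 0; 0 0 0 0.0115 0; 0 0 0 0.0115 0'
```

```text
t: 16.5
ee_pos: [0.4934, -0.0714, 0.0832]
eef_rot: [[0.904, 0.428, 0.007], [0.428, -0.904, -0.002], [0.005, 0.005, -1.0]]
force: [-0.1, -0.5, 0.8]
grip_width: 0.009
```

```bash
python3 -m pendant '0 -0.0002 -0.0001 0.0005 0; 0 -0.0004 -0.0001 0.001 0; 0 -0.0006 -0.0002 0.0015 0; 0 -0.0007 -0.0002 0.002 0; 0 -0.0007 -0.0002 0.002 0'
```

```text
t: 17.12
ee_pos: [0.4927, -0.0715, 0.0812]
eef_rot: [[0.903, 0.429, 0.006], [0.429, -0.903, -0.003], [0.005, 0.005, -1.0]]
force: [-1.0, -0.2, 1.0]
grip_width: 0.006
```

```bash
python3 -m pendant '0 -0.0002 -0.0001 0.0005 0; 0 -0.0004 -0.0001 0.001 0; 0 -0.0006 -0.0002 0.0015 0; 0 -0.0007 -0.0002 0.002 0; 0 -0.0007 -0.0002 0.002 0'
```

```text
t: 17.75
ee_pos: [0.4919, -0.0717, 0.0793]
eef_rot: [[0.903, 0.429, 0.006], [0.429, -0.903, -0.003], [0.005, 0.005, -1.0]]
force: [-1.3, -1.3, 2.8]
grip_width: 0.004
```

Low force, within limits so far. Continuing at the pace used on the first.

```bash
python3 -m pendant '0 -0.0003 -0.0001 0.0008 0; 0 -0.0006 -0.0002 0.0016 0; 0 -0.0009 -0.0003 0.0024 0; 0 -0.0011 -0.0003 0.003 0; 0 -0.0011 -0.0003 0.003 0'
```

```text
t: 18.38
ee_pos: [0.4907, -0.0719, 0.0761]
eef_rot: [[0.904, 0.429, 0.006], [0.429, -0.904, -0.003], [0.004, 0.005, -1.0]]
force: [-1.1, -0.4, 3.1]
grip_width: 0.004
```

```bash
python3 -m pendant '0 -0.0003 -0.0001 0.0008 0; 0 -0.0006 -0.0002 0.0016 0; 0 -0.0009 -0.0003 0.0024 0; 0 -0.0011 -0.0003 0.003 0; 0 -0.0011 -0.0003 0.003 0'
```

```text
t: 19.0
ee_pos: [0.4896, -0.0721, 0.0731]
eef_rot: [[0.903, 0.429, 0.006], [0.429, -0.903, -0.003], [0.004, 0.005, -1.0]]
force: [-2.4, -1.0, 3.2]
grip_width: 0.002
```

```bash
python3 -m pendant '0 -0.0003 -0.0001 0.0008 0; 0 -0.0006 -0.0002 0.0016 0; 0 -0.0009 -0.0003 0.0024 0; 0 -0.0011 -0.0003 0.003 0; 0 -0.0011 -0.0003 0.003 0'
```

```text
t: 19.62
ee_pos: [0.4884, -0.0723, 0.0699]
eef_rot: [[0.904, 0.429, 0.006], [0.429, -0.904, -0.003], [0.004, 0.005, -1.0]]
force: [-2.0, -1.0, 4.1]
grip_width: 0.006
```

```bash
python3 -m pendant '0 -0.0003 -0.0001 0.001 0; 0 -0.0006 -0.0002 0.002 0; 0 -0.0009 -0.0002 0.003 0; 0 -0.0011 -0.0003 0.004 0; 0 -0.0011 -0.0003 0.004 0'
```

```text
t: 20.25
ee_pos: [0.4871, -0.0725, 0.0656]
eef_rot: [[0.904, 0.428, 0.006], [0.428, -0.904, -0.003], [0.004, 0.005, -1.0]]
force: [-0.4, -0.0, 1.9]
grip_width: 0.005
```

```bash
python3 -m pendant '0 -0.0003 -0.0001 0.001 0; 0 -0.0005 -0.0001 0.002 0; 0 -0.0007 -0.0002 0.003 0; 0 -0.0009 -0.0002 0.004 0; 0 -0.001 -0.0002 0.005 0'
```

```text
t: 20.88
ee_pos: [0.486, -0.0726, 0.0604]
eef_rot: [[0.904, 0.428, 0.005], [0.428, -0.904, -0.002], [0.004, 0.004, -1.0]]
force: [-1.7, -0.6, 1.8]
grip_width: 0.007
```

```bash
python3 -m pendant '0 -0.0003 -0.0001 0.001 0; 0 -0.0005 -0.0001 0.002 0; 0 -0.0006 -0.0002 0.003 0; 0 -0.0008 -0.0002 0.004 0; 0 -0.0008 -0.0002 0.005 0'
```

```text
t: 21.5
ee_pos: [0.4853, -0.0727, 0.0552]
eef_rot: [[0.904, 0.428, 0.006], [0.428, -0.904, -0.002], [0.004, 0.004, -1.0]]
force: [-0.7, 0.5, 0.0]
grip_width: 0.007
```

Snapped. Same finish as before: slightly further, then clear upward.

```bash
python3 -m pendant '0 0 0 0.002 0; 0 0 0 0.004 0; 0 0 0 -0.02 0; 0 0 0 -0.06 0; 0 0 0 -0.1 0'; python3 -m pendant '0 0 0 -0.02 0; 0 0 0 -0.04 0; 0 0 0 -0.04 0; 0 0 0 -0.04 0; 0 0 0 -0.04 0'; python3 - <<'E'
from h import *
a=eyes.read_camera("scene")[:,:,::-1]
cv2.imwrite("pics/e2.png",cv2.resize(a[110:300,220:460],None,fx=3,fy=3,interpolation=cv2.INTER_CUBIC))
E
```

```text
t: 22.12
ee_pos: [0.4844, -0.0724, 0.1559]
eef_rot: [[0.904, 0.428, 0.005], [0.428, -0.904, -0.002], [0.004, 0.004, -1.0]]
force: [0.7, 0.1, 0.3]
grip_width: 0.008
t: 22.75
ee_pos: [0.4834, -0.0721, 0.1943]
eef_rot: [[0.904, 0.428, 0.002], [0.428, -0.904, -0.001], [0.001, 0.002, -1.0]]
force: [-0.9, 0.9, -0.9]
grip_width: 0.007
```

View pics/e2.png

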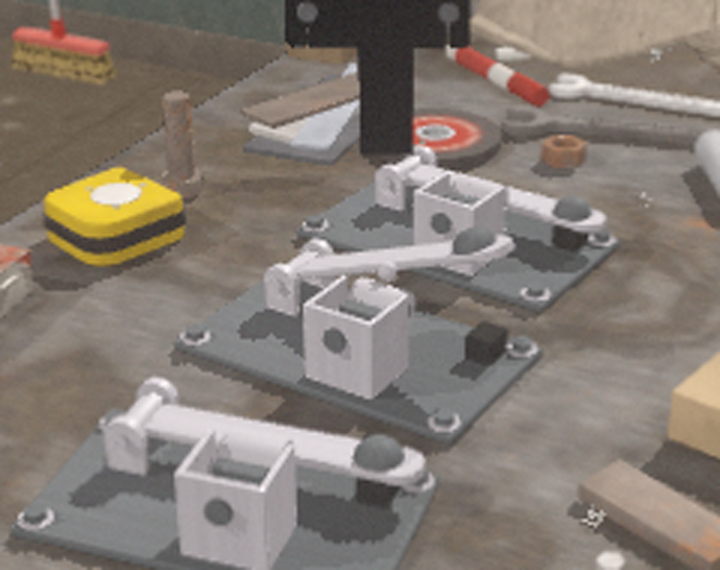

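The near latch (dome about (380,453)) and the far latch (about (573,210)) are shut on their stops. The middle latch (about (475,242)) is fully open, and the tool is clear.

```bash
python3 -c "from workcell import env; print(env.close_job())"
```

```text
the job is handed in; nothing more can be done
None
```

I tried all three latches from above and handed the job in about 23 s into the 45 s limit.

| Latch (order pressed) | Position (y) | Highest upward force read | Result |
|---|---|---|---|
| Right-hand (1st) | about -0.37 m | about 3.5 N | clicked shut about 28 mm down, left shut |
| Middle (2nd) | about -0.22 m | 10.8 N | had not given way, let up again and left open |
| Left-hand (3rd) | about -0.07 m | about 4.1 N | clicked shut about 28 mm down, left shut |

- **Last check:** the final picture shows the two outer straps level on their stops and the middle strap fully open. The tool is about 19 cm up and touching nothing.
- **Overshoot on the middle latch:** its last reading went slightly over 10 N, with sideways rubbing of 3.0 N and 2.1 N on top.
- **Limits of the readings:** forces were read only at the end of each move and carry about 1 N of noise, so brief peaks in between could have been missed. On the first latch I also saw 3.7 N of sideways rubbing early on, and reduced it by following the strap's arc.
- **Not identified:** I could not tell which latch carries which name (strap_a, b or c), so they are listed by position.

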